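# Glaze jar back into the damp cupboard

### The job

Put the small lidded glaze jar back in the wooden cupboard: pull the cupboard's door open through its roller catch, stand the jar upright in the free part of the rack on the inside of the door, and push the door firmly, without slamming or ramming it, until the catch snaps and it stays shut on its own. Do not disturb the bottle and the bowl.

Things in the scene. Friction and masses are not known exactly. Their poses are not given: they have to be found in the camera images.
- cupboard: Plywood bench cupboard, 240 mm wide, 200 deep with its door, 280 high; fixed. Origin: middle of its underside. Its own -x axis points out of the front, where the door is; its +y axis points to the hinge side. The door's outer face lies 103 mm from the origin along -x.
- door (a joint): Angle of the cupboard's door (rad): 0 where it rests shut on its catch, growing as it opens, up to 1.9; it stays where it is left when open. Wooden panel 238 mm wide, 272 high, 18 thick; its top edge is 276 mm above the bench.
- door_handle (a point): Grip point on the handle: upright round steel bar, 12 mm thick, 92 long, its axis 40 mm out from the door's outer face, 205 mm from the hinge along the door, on two 10 mm stems at 194 and 244 mm above the bench. Bar top 268 mm above the bench, this point 245 mm. x axis: into the door, square to its face; y: along the door to the hinge.
- door_hinge (a point): Point on the door's upright hinge axis, at the handle's height; the axis runs along the door's outer face at its hinge edge.
- rack (a point): Floor of the free part of the plywood rack inside the door, 165 mm above the bench, 52 mm from the door's outer face, 150 mm from the hinge. Open-topped trough, 34 mm from this point to panel and to front rail, 36 mm high rail and ends, 49 mm to the free end; a jar like yours stays in the hinge end, 82 mm away. Door top 111 mm above this floor. Axes as for the handle.
- jar: Small white glaze jar with a black screw lid, 46 mm across, 85 high, about 0.16 kg, loose and upright on the bench. Origin: centre of its underside; z up.
- seal: Upright black rubber seal strip, 8 mm wide and 240 high, on the cupboard's front edge at the door's free side; springy, about 2.2 N per mm, solid after 10 mm. It bears about 4 N with the door shut, about 10 N when the catch snaps; more than 24 N is ramming it.
- bottle: Tall grey glaze bottle with white cap, 56 mm across, 165 high, on the bench near the jar; to be left alone. Origin: centre of its underside.
- bowl: Open terracotta bowl, 110 mm across, 50 high, on the bench; to be left alone. Origin: centre of its underside.
- striker (a point): Steel ridge on the inside of the door's free top corner, 212 mm from the hinge, that rides past a sprung roller under the cupboard's roof. About 11 N at the handle pulls it out. The roller's plate has play: pushed back to 0 rad the door has NOT caught and springs out when let go; press on past 0, into the seal, a few mm, 12 to 18 N, until it snaps. Let go, it returns to about 0.
Things that resemble listed ones, but are neither listed nor needed, are in the scene too. Several things look just like the jar: the one meant starts farthest from the robot's base.

How it is judged (in metres and radians):
On the way, in this order (a step that is already met when the one before it is completed fails the run):
1. the door has been pulled open through its catch (more than 0.6 rad) (value of joint door above 0.6 rad), for 0.1 s.
2. the jar stands upright and let go on the rack's floor, with the door still open (value of joint door above 0.3 rad and horizontal distance between jar and rack below 0.05 m and z of jar in the frame of rack between -0.006 and 0.006 m and angle between jar's own z axis and vertical below 0.15 rad and contact force between the fingers and jar below 0.1 N), for 0.2 s.
At the end, for the whole second after the job is handed in: The door stays shut on its catch by itself (within 0.012 rad of its rest position) and the jar stands upright (within 0.15 rad) and at rest on the floor of the door's rack, within 50 mm of the rack point (value of joint door between -0.012 and 0.012 rad and horizontal distance between jar and rack below 0.05 m and z of jar in the frame of rack between -0.006 and 0.006 m and angle between jar's own z axis and vertical below 0.15 rad and linear speed of jar below 0.02 m/s); the robot touches nothing.
It fails at once if the door was rammed: more than 24 N on its rubber seal (contact force between seal and anything else above 24 N).
It fails at once if the door was slammed (swung shut faster than 2 rad/s) (velocity of joint door below -2 rad/s).
It fails at once if the jar was tipped over (more than 0.6 rad) (angle between jar's own z axis and vertical above 0.6 rad).
It fails at once if the bottle was moved more than 20 mm (distance of bottle from where it was at the start of the episode above 0.02 m).
It fails at once if the bowl was moved more than 20 mm (distance of bowl from where it was at the start of the episode above 0.02 m).
It also fails if it takes over 66 s, if anything falls off the work surface, if the arm or the gripper's body presses on something with over 40 N, if the wrist force passes 120 N, or if a joint passes its speed limit or range.

### The arm

A 7-joint arm with a two-finger parallel gripper is mounted at the origin on the work surface. World frame = base frame: x ahead of the robot, y to its left, z up, the work surface at z = 0. Lengths are in m, angles in degrees, forces in N, time in s.
With the tool pointing down it reaches from about 0.4 to 0.925 m from the base axis. Payload 5.6 kg.
Tool frame: the origin (TCP) lies midway between the tips of the shut fingers; the grasp point (between the pads) lies 19 mm behind it (arm.grip_point_offset is the distance from the TCP to the grasp point, in m); z points along the fingers, y is the line along which they close (so a half turn about z gives the same grasp; the last joint's range is limited). The gripper opens to 85 mm and grips with 20 to 120 N. Pads are 22 mm wide; open, the fingers measure 114 mm over their backs; the gripper's body (76 mm by 85 mm) begins 54 mm behind the grasp point. The pads swing forward as they close: fully open they stand 13 mm farther back than shut.
Start: joints at [61.249, 26.786, -0.665, 91.828, 0.344, 61.387, -3.226], TCP at [0.288, -0.583, 0.231] pointing down, gripper open.
Joint ranges: [-144.91, 144.91], [-17.63, 115.5], [-89.93, 88.59], [15.96, 139.68], [-74.01, 254.01], [8.47, 105.57], [-167.45, 167.45]. Speed limits (degrees/s): [147.25, 147.25, 180, 180, 180, 180, 180].

### API

Orientations are given as [roll, pitch, yaw] about the fixed x, y, z axes, in that order (R = Rz(yaw) Ry(pitch) Rx(roll)).
In Python, from workcell import arm, get_image, camera_model gives the robot as it stands. The module is installed in compiled form; this text tells all that it offers.
- The arm moves only by the tool apply_moves, never from a script. Its argument "steps" is text: rows parted by semicolons, each of 7 numbers parted by spaces: the turn, a rotation vector about the tool's x, y, z in units of 5 degrees (1.0 is 5 degrees), then the shift along the tool's x, y, z in cm, then the closure, from 0 (fully open) to 1 (shut). A call has 1 to 10 rows; each row is the pose to reach, as a shift and turn from the pose commanded when the call began, along the tool's axes at that moment; what a row does not reach only later rows make up. A row lasts 1/10 s, in which the tool goes at most 50 mm and 8.59 degrees, less where a joint would pass 70% of its speed; a pose out of reach is approached as far as the arm can. A call with a gripper value outside its range is refused whole. The fingers move at their own pace and stop on an object; the grip force is fixed at half the most. Time passes only in rows, so rows that repeat a pose let the fingers close. It gives the time, the measured TCP pose, the force, the opening and the grip force at its end, in the units of the state.
- arm.observe(): the state, without advancing time (a new reading comes with each control period).
- get_image(name): name is "scene" or "side" or "wrist"; returns (picture, depth): 400x640x3 uint8, red, green, blue; 400x640 float32, m along the optical axis (not along the pixel's ray), 0 where there is no reading.
- camera_model(name): a dict with "fov_y" (degrees; the focal length in pixels is half the picture's height over the tangent of half this angle, whatever the lens; pixels are square), "cx", "cy" (the principal point, pixels), "world_from_camera" (4x4, takes a point from camera to world coordinates). Camera axes: x right, y up, looking along -z (the intrinsics and any distortion apply to the point x, -y, -z); pixel columns grow to the right and rows downward; lengths in m; the calibration is good to about 2 mm. The wrist camera is an equidistant fisheye: a pixel r from the principal point sees the ray r / f radians off the axis. A picture is of the moment at which its call begins: read the wrist's pose just before it. camera_model takes no time and is no camera call; for the wrist camera it gives the pose at the moment of the call.
- arm.close_job(): hands the job in; it is judged then, once.
The state is a dict: "time": time; "qpos": joint angles; "joint_velocities": joint speeds; "tau": joint torques, N m; "tool_pos": TCP position; "tcp_rot": TCP orientation; "contact_force": force on the tool from outside, world axes, zero at the start; "ft_torque": the same for the moment, N m; "grip_width": opening from 0.0 (shut) to 1.0 (fully open); "grasp_force": force on a finger pad.
Only numpy, scipy, OpenCV 4.12 (cv2) and the standard library are available. Lean on these libraries where they do the work, as an engineer would, in place of code of your own. Each camera call takes 0.05 s, during which the arm holds its last target. There are 200 camera calls.

## Working session

There is one attempt and no reset: what is moved stays moved. The work goes in short steps, Python scripts to look and compute and a tool call to move; the robot and the scene stay as the last step left them, time stands still between calls to the robot, and variables do not carry over. Pictures are saved under pics/ and viewed, at most 10 in all, crops included, and the job is handed in when it is done.

Besides the shell and the picture viewer there is one more tool, called after "Request:" as name(argument=value, ...), one argument or row to a line, values as JSON. apply_moves: Moves the arm, as the interface text tells. Its arguments: {"type":"object","properties":{"steps":{"type":"string"}},"required":["steps"]}

```bash
mkdir -p pics; cat > h.py <<'E'
import numpy as np, cv2
from workcell import arm, get_image, camera_model
def f_of(m): return 200/np.tan(np.radians(m["fov_y"])/2)
def pts(depth,m):
    f=f_of(m); v,u=np.mgrid[0:400,0:640]
    c=np.stack([(u-m["cx"])/f*depth,-(v-m["cy"])/f*depth,-depth],-1)
    T=np.array(m["world_from_camera"]); return c@T[:3,:3].T+T[:3,3]
def grab(n,fn):
    m=camera_model(n); p,d=get_image(n); cv2.imwrite("pics/"+fn+".png",p[:,:,::-1]); np.savez("/tmp/"+fn,p=p,d=d,P=pts(d,m)); return p,d,m
E
python3 - <<'E'
from h import *
print(arm.observe())
for n in("scene","side"):
    p,d,m=grab(n,n+"0"); print(n,m)
E
python3 -c "
import cv2,numpy as np
"
```

```text
{'time': 0.0, 'qpos': array([61.24781032, 26.83678819, -0.66395749, 91.88354521,  0.34408475,
       61.38750482, -3.22639365]), 'joint_velocities': array([-0.02878383,  0.03072703, -0.07055325,  0.05359258,  0.03687878,
        0.03309886,  0.03620467]), 'tau': array([-3.00701704e-04, -5.32379794e+01,  2.15212192e-02, -2.51308519e+01,
        1.14593023e-02,  7.73550564e-03, -2.03140280e-05]), 'tool_pos': array([ 0.28754654, -0.5822829 ,  0.23031045]), 'tcp_rot': array([-1.79894423e+02,  7.97530891e-03,  2.62835894e+01]), 'contact_force': array([ 0.83007655, -0.04423789, -0.31306081]), 'ft_torque': array([-0.03681682,  0.04943172,  0.0166441 ]), 'grasp_force': 0.0, 'grip_width': 1.0010763360283552}
scene {'fov_y': 47.573020899363584, 'cx': 319.5382772529194, 'cy': 197.68504394041005, 'world_from_camera': array([[ 0.07949794, -0.64550853,  0.75960438,  1.59944165],
       [ 0.99658191,  0.03429511, -0.07515548, -0.07619496],
       [ 0.02246279,  0.76298269,  0.64602851,  1.0809456 ],
       [ 0.        ,  0.        ,  0.        ,  1.        ]])}
side {'fov_y': 47.36483341060185, 'cx': 313.8531889130016, 'cy': 194.78108201905624, 'world_from_camera': array([[-0.54506001,  0.68261888, -0.4867659 , -0.0816825 ],
       [-0.83832488, -0.45136399,  0.30574818,  0.44091728],
       [-0.01099912,  0.57471907,  0.81827685,  1.20638313],
       [ 0.        ,  0.        ,  0.        ,  1.        ]])}
```

View pics/scene0.png

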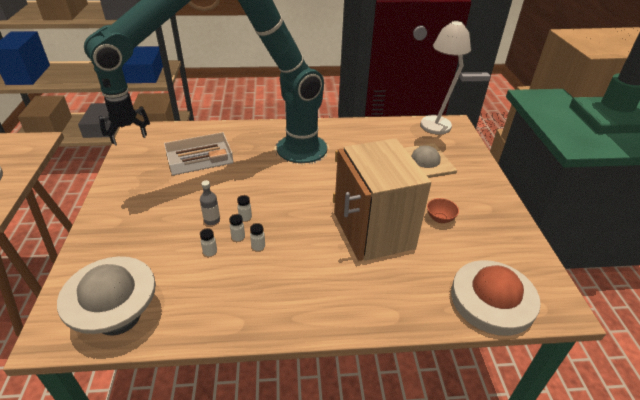

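View pics/side0.png

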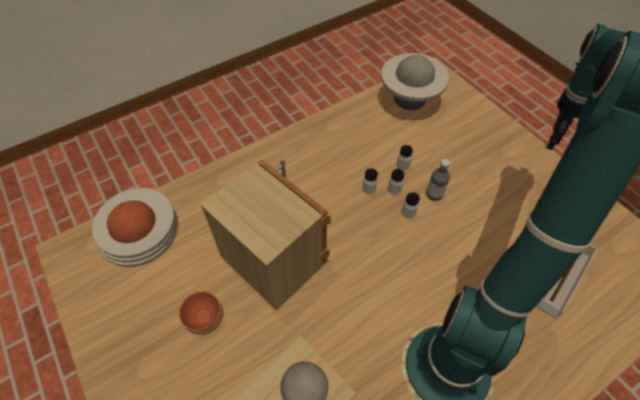

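Scene view: four jars at (208,243), (236,228), (257,237), (244,208). The bottle is at (210,205), the bowl at (442,211), and the cupboard at (380,200) with its door facing left (-y) and the handle at (350,203). Next I'll measure them.

```bash
python3 - <<'E'
from h import *
for n in("scene","side"):
    z=np.load(f"/tmp/{n}0.npz"); p,d,P=z["p"].astype(int),z["d"],z["P"]
    # jars: dark lid at z ~ .085
    box=(slice(190,260),slice(195,275)) if n=="scene" else (slice(140,220),slice(355,425))
    M=np.zeros((400,640),np.uint8); M[box]=((p.max(2)<60)&(d>0)&(P[...,2]>.06)&(P[...,2]<.1))[box]
    k,l,s,c=cv2.connectedComponentsWithStats(M)
    for i in range(1,k):
        if s[i,4]>15:
            q=P[l==i]; t=q[q[:,2]>.078]
            print(n,"lid",c[i].round(),s[i,4],"mid",((q.min(0)+q.max(0))/2).round(3),"r",np.hypot(*((q.min(0)+q.max(0))/2)[:2]).round(3))
    # cupboard top
    T=((abs(P[...,2]-.28)<.006)&(d>0)&(P[...,0]>.2)&(P[...,1]>-.1)&(P[...,1]<.5)).astype(np.uint8)
    k,l,s,c=cv2.connectedComponentsWithStats(T); i=1+s[1:,4].argmax()
    q=P[l==i]; r=cv2.minAreaRect((q[:,:2]*1000).astype(np.float32)); print(n,"top",r,cv2.boxPoints(r).round(),q[:,2].mean())
    # bottle, bowl
    cand=(d>0)&(P[...,2]>.1)&(P[...,2]<.2)&(P[...,1]<.0)&(P[...,1]>-.4)&(P[...,0]>.3)&(P[...,0]<.8)
    q=P[cand]; print(n,"bottle",len(q),q.min(0).round(3),q.max(0).round(3))
    # handle: grey metal near z .2-.27
    zz=(d>0)&(P[...,2]>.19)&(P[...,2]<.275)&(P[...,0]>.3)&(P[...,0]<.8)&(P[...,1]>.0)&(P[...,1]<.4)&((p.max(2)-p.min(2))<25)
    q=P[zz];print(n,"handle",len(q),np.median(q,0).round(3),q.min(0).round(3),q.max(0).round(3))
    b=(d>0)&(P[...,2]>.035)&(P[...,2]<.06)&(P[...,1]>.2)&(P[...,1]<.5)&(P[...,0]<.7)&(P[...,0]>.3)&(p[...,0]>p[...,1]*1.6)
    q=P[b];print(n,"bowl",len(q),q.min(0).round(3),q.max(0).round(3))
s=cv2.imread("pics/scene0.png")[175:265,190:285]; cv2.imwrite("pics/crop1.png",cv2.resize(s,None,fx=6,fy=6,interpolation=cv2.INTER_CUBIC))
E
```

```text
scene lid [243. 200.] 94 mid [ 0.422 -0.218  0.079] r 0.475
scene lid [236. 220.] 109 mid [ 0.517 -0.237  0.079] r 0.569
scene lid [256. 229.] 109 mid [ 0.564 -0.17   0.079] r 0.589
scene lid [206. 235.] 115 mid [ 0.577 -0.323  0.079] r 0.661
scene top ((509.06707763671875, 217.6272430419922), (247.00242614746094, 205.66062927246094), 13.115543365478516) [[365. 290.]
 [412.  89.]
 [653. 146.]
 [606. 346.]] 0.27958214647263846
scene bottle 244 [ 0.411 -0.357  0.1  ] [ 0.458 -0.305  0.17 ]
scene handle 171 [0.626 0.104 0.228] [0.454 0.092 0.191] [0.645 0.166 0.275]
scene bowl 183 [0.404 0.409 0.035] [0.521 0.499 0.054]
side lid [406. 151.] 101 mid [ 0.569 -0.322  0.081] r 0.654
side lid [371. 175.] 111 mid [ 0.556 -0.168  0.08 ] r 0.581
side lid [397. 175.] 117 mid [ 0.508 -0.237  0.078] r 0.561
side lid [412. 199.] 130 mid [ 0.414 -0.216  0.077] r 0.467
side top ((508.1271667480469, 217.89170837402344), (243.5856170654297, 204.40113830566406), 12.901910781860352) [[367. 290.]
 [412.  91.]
 [650. 145.]
 [604. 345.]] 0.28014453767925973
side bottle 302 [ 0.397 -0.352  0.1  ] [ 0.45  -0.303  0.17 ]
side handle 47 [0.618 0.101 0.247] [0.613 0.097 0.202] [0.623 0.12  0.269]
side bowl 267 [0.408 0.411 0.035] [0.515 0.5   0.055]
```

View pics/crop1.png

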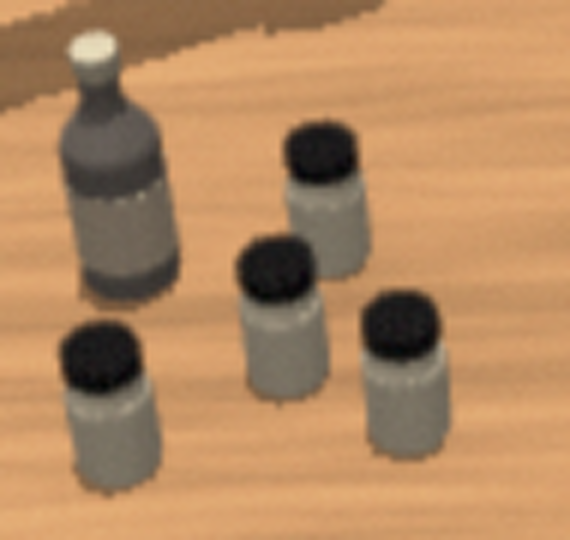

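The jar meant is the one at scene pixel (208,243). The other three are (236,228), (257,237) and (244,208). The crop shows all four identical and standing apart from the bottle. It is the farthest from the base at r=0.66 m, against 0.58, 0.57 and 0.47. First I'll go above the handle, at about (0.622, 0.101).

Request:
apply_moves(
  steps="0 0 0 0 0 -5 0; 0 0 0 0 0 -10 0; 0 0 -15.3 60.2 -46.4 -12 0; 0 0 -15.3 60.2 -46.4 -12 0; 0 0 -15.3 60.2 -46.4 -12 0; 0 0 -15.3 60.2 -46.4 -12 0; 0 0 -15.3 60.2 -46.4 -12 0; 0 0 -15.3 60.2 -46.4 -12 0; 0 0 -15.3 60.2 -46.4 -12 0; 0 0 -15.3 60.2 -46.4 -12 0",
)

```text
time: 1.1
tool_pos: [0.464, -0.2217, 0.3417]
tcp_rot: [-180.0, 0.0, 95.4]
contact_force: [0.1, -1.3, -0.5]
grip_width: 0.997
grasp_force: 0.0
```

```bash
cat >> h.py <<'E'
from scipy.spatial.transform import Rotation as R
TH0=13.0; H=np.array([.415,.0935])      # closed door direction (deg), hinge
def doorpt(a,along,out,th=0):  # point at opening th (rad): along door from hinge, out from outer face
    t=np.radians(TH0)-th; return H+along*np.array([np.cos(t),np.sin(t)])+out*np.array([np.sin(t),-np.cos(t)])
def go(x,y,z,yaw,pose=None):
    s=arm.observe(); p=s["tool_pos"]; r=R.from_euler("xyz",s["tcp_rot"],degrees=True)
    rt=R.from_euler("xyz",[180,0,yaw],degrees=True)
    d=r.inv().apply(np.array([x,y,z])-p)*100; v=(r.inv()*rt).as_rotvec(degrees=True)/5
    print("turn",v.round(2),"shift",d.round(2),"at",p.round(4),s["tcp_rot"].round(2),"F",s["contact_force"].round(1),"w",round(s["grip_width"],3),"g",round(s["grasp_force"],1),"t",round(s["time"],2))
E
python3 -c "
from h import *
go(.622,.101,.34,103)"
```

```text
turn [-0.    0.   -1.52] shift [30.65 18.76  0.16] at [ 0.464  -0.2217  0.3417] [-1.7998e+02  2.0000e-02  9.5380e+01] F [ 0.1 -1.3 -0.5] w 0.997 g 0.0 t 1.1
```

Request:
apply_moves(
  steps="0 0 -1.5 30.6 18.8 0 0; 0 0 -1.5 30.6 18.8 0 0; 0 0 -1.5 30.6 18.8 0 0; 0 0 -1.5 30.6 18.8 0 0; 0 0 -1.5 30.6 18.8 0 0; 0 0 -1.5 30.6 18.8 0 0; 0 0 -1.5 30.6 18.8 0 0; 0 0 -1.5 30.6 18.8 0 0; 0 0 -1.5 30.6 18.8 0 0",
)

```text
time: 2.0
tool_pos: [0.6238, 0.1001, 0.3408]
tcp_rot: [-179.9, -0.1, 102.8]
contact_force: [0.8, 0.1, -0.1]
grip_width: 0.996
grasp_force: 0.0
```

```bash
python3 - <<'E'
from h import *
go(.622,.101,.231,103)
m=camera_model("wrist"); p,d=get_image("wrist"); cv2.imwrite("pics/w1.png",p[:,:,::-1]); np.savez("/tmp/w1",p=p,d=d,T=np.array(m["world_from_camera"]),k=[m["fov_y"],m["cx"],m["cy"]]); print(m)
E
```

```text
turn [-0.02 -0.01 -0.04] shift [ 0.12 -0.14 10.98] at [0.6238 0.1001 0.3408] [-1.7991e+02 -7.0000e-02  1.0278e+02] F [ 0.8  0.1 -0.1] w 0.996 g 0.0 t 2.0
{'fov_y': 65.70646984690485, 'cx': 322.4943218627304, 'cy': 199.63569090761732, 'world_from_camera': array([[ 0.97552529, -0.21155807, -0.05994653,  0.60761188],
       [ 0.21988431,  0.93715056,  0.27092381,  0.1689343 ],
       [-0.00113719, -0.27747433,  0.96073238,  0.48368813],
       [ 0.        ,  0.        ,  0.        ,  1.        ]])}
```

View pics/w1.png

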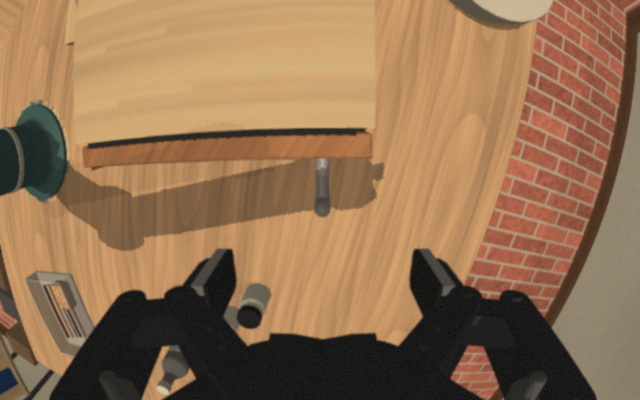

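The wrist view shows the bar's top end at (322,208), the door's outer top edge running from (92,166) to (371,157), and clear space for both fingers. I'll cast those rays.

```bash
cat >> h.py <<'E'
def wray(u,v,z,T,k):
    f=200/np.tan(np.radians(k[0])/2); x,y=u-k[1],v-k[2]; r=np.hypot(x,y); t=r/f
    c=np.array([x/r*np.sin(t),-y/r*np.sin(t),-np.cos(t)]); w=T[:3,:3]@c; o=T[:3,3]; return (o+w*(z-o[2])/w[2]).round(4)
E
python3 - <<'E'
from h import *
z=np.load("/tmp/w1.npz"); T,k,p,d=z["T"],z["k"],z["p"].astype(int),z["d"]
print("bar",wray(322,207,.268,T,k))
a,b=wray(92,166,.276,T,k),wray(371,157,.276,T,k); print("door edge",a,b,np.degrees(np.arctan2(*(b-a)[1::-1])),np.linalg.norm(b-a))
print(p[150:225:6,322].tolist(), p[208,305:340:3].mean(1).round())
E
```

```text
bar [0.6219 0.1026 0.268 ]
door edge [0.426  0.0965 0.276 ] [0.6461 0.1471 0.276 ] 12.947077906412165 0.2258414709480967
[[163, 108, 67], [155, 103, 64], [184, 171, 154], [126, 116, 106], [111, 102, 93], [103, 96, 86], [102, 94, 87], [103, 96, 87], [73, 67, 63], [82, 77, 70], [101, 93, 87], [121, 101, 82], [205, 154, 105]] [103. 103. 106.  88.  81.  88.  89.  82.  82. 141. 107. 110.]
```

Request:
apply_moves(
  steps="0 0 0 0.2 -0.1 4 0; 0 0 0 0.2 -0.1 8 0; 0 0 0 0.2 -0.1 10.8 0; 0 0 0 0.2 -0.1 10.8 0.5; 0 0 0 0.2 -0.1 10.8 1; 0 0 0 0.2 -0.1 10.8 1; 0 0 0 0.2 -0.1 10.8 1; 0 0 0 0.2 -0.1 10.8 1; 0 0 0 0.2 -0.1 10.8 1; 0 0 0 0.2 -0.1 10.8 1",
)

```text
time: 3.05
tool_pos: [0.6235, 0.0995, 0.2354]
tcp_rot: [179.9, 0.0, 102.5]
contact_force: [-0.5, -1.5, 6.5]
grip_width: 0.119
grasp_force: 58.5
```

```bash
python3 - <<'E'
from h import *
s=arm.observe();print(s["grip_width"],s["grasp_force"],s["contact_force"])
# plan arc from the present pose: gripped bar at tool pos, in present tool axes
p=s["tool_pos"]; r=R.from_euler("xyz",s["tcp_rot"],degrees=True)
c=p[:2]-H; print(np.linalg.norm(c), c)
for th in [1,2,3,5,8,12,16,20,24,28,32,36,40,45,50,55,60,65,70,75,80]:
    t=-np.radians(th); n=H+np.array([[np.cos(t),-np.sin(t)],[np.sin(t),np.cos(t)]])@c
    d=r.inv().apply([*(n-p[:2]),0])*100; print(th,round(th/5,2),d.round(2),n.round(3))
E
```

```text
0.11885309552159061 58.549264669418335 [-0.45883702 -1.54918521  6.50624721]
0.20858962178746435 [0.20850452 0.00595776]
1 0.2 [-0.36 -0.07  0.  ] [0.624 0.096]
2 0.4 [-0.71 -0.15  0.  ] [0.624 0.092]
3 0.6 [-1.07 -0.23  0.  ] [0.624 0.089]
5 1.0 [-1.77 -0.42  0.  ] [0.623 0.081]
8 1.6 [-2.81 -0.75  0.  ] [0.622 0.07 ]
12 2.4 [-4.17 -1.27 -0.  ] [0.62  0.056]
16 3.2 [-5.49 -1.88 -0.  ] [0.617 0.042]
20 4.0 [-6.77 -2.58 -0.  ] [0.613 0.028]
24 4.8 [-7.99 -3.37 -0.  ] [0.608 0.014]
28 5.6 [-9.15 -4.25 -0.  ] [0.602 0.001]
32 6.4 [-1.025e+01 -5.200e+00 -1.000e-02] [ 0.595 -0.012]
36 7.2 [-1.129e+01 -6.230e+00 -1.000e-02] [ 0.587 -0.024]
40 8.0 [-1.224e+01 -7.330e+00 -1.000e-02] [ 0.579 -0.036]
45 9.0 [-1.333e+01 -8.790e+00 -1.000e-02] [ 0.567 -0.05 ]
50 10.0 [-14.28 -10.34  -0.02] [ 0.554 -0.062]
55 11.0 [-15.1  -11.96  -0.02] [ 0.539 -0.074]
60 12.0 [-15.77 -13.66  -0.02] [ 0.524 -0.084]
65 13.0 [-16.29 -15.4   -0.03] [ 0.509 -0.093]
70 14.0 [-16.65 -17.18  -0.03] [ 0.492 -0.1  ]
75 15.0 [-16.86 -18.99  -0.04] [ 0.475 -0.106]
80 16.0 [-16.91 -20.81  -0.04] [ 0.457 -0.111]
```

Request:
apply_moves(
  steps="0 0 0.2 -0.4 -0.1 0 1; 0 0 0.4 -0.7 -0.15 0 1; 0 0 0.6 -1.1 -0.2 0 1; 0 0 1 -1.8 -0.4 0 1; 0 0 1.6 -2.8 -0.75 0 1; 0 0 2.4 -4.2 -1.3 0 1; 0 0 3.2 -5.5 -1.9 0 1; 0 0 4 -6.8 -2.6 0 1; 0 0 4.8 -8 -3.4 0 1; 0 0 5.6 -9.15 -4.25 0 1",
)

```text
time: 4.05
tool_pos: [0.6022, 0.0004, 0.2354]
tcp_rot: [179.8, -0.1, 74.4]
contact_force: [0.3, 0.3, 6.6]
grip_width: 0.118
grasp_force: 58.9
```

```bash
python3 - <<'E'
from h import *
s=arm.observe();p=s["tool_pos"]; r=R.from_euler("xyz",s["tcp_rot"],degrees=True)
print(s["grip_width"],s["grasp_force"],s["contact_force"],p,s["tcp_rot"])
# commanded pose: 28 deg along arc from start
c0=np.array([.2085,.0060]); yaw0=102.5
rot=lambda th:H+np.array([[np.cos(th),np.sin(th)],[-np.sin(th),np.cos(th)]])@c0
n0=rot(np.radians(28)); print("cmd",n0,"hinge dist meas",np.linalg.norm(p[:2]-H))
r=R.from_euler("xyz",[180,0,yaw0-28],degrees=True)
for th in range(33,89,5):
    d=r.inv().apply([*(rot(np.radians(th))-n0),0])*100; print(th,(th-28)/5,d.round(2))
E
```

```text
0.11825027035339336 58.94204556941986 [0.32736889 0.26071184 6.57098452] [6.02241051e-01 3.69501059e-04 2.35370158e-01] [ 1.79795999e+02 -5.53551614e-02  7.43664420e+01]
cmd [0.6019114  0.00091286] hinge dist meas 0.2091231716711715
33 1.0 [-1.77 -0.42 -0.  ]
38 2.0 [-3.5  -0.99 -0.  ]
43 3.0 [-5.17 -1.71 -0.  ]
48 4.0 [-6.77 -2.58 -0.  ]
53 5.0 [-8.29 -3.58 -0.  ]
58 6.0 [-9.72 -4.71 -0.  ]
63 7.0 [-11.04  -5.96  -0.  ]
68 8.0 [-12.25  -7.32  -0.  ]
73 9.0 [-13.34  -8.78  -0.  ]
78 10.0 [-14.29 -10.33  -0.  ]
83 11.0 [-15.11 -11.95  -0.  ]
88 12.0 [-15.78 -13.64  -0.  ]
```

The door is coming open cleanly, so I'll continue along the arc to about 78°.

Request:
apply_moves(
  steps="0 0 1 -1.8 -0.4 0 1; 0 0 2 -3.5 -1 0 1; 0 0 3 -5.2 -1.7 0 1; 0 0 4 -6.8 -2.6 0 1; 0 0 5 -8.3 -3.6 0 1; 0 0 6 -9.7 -4.7 0 1; 0 0 7 -11 -6 0 1; 0 0 8 -12.2 -7.3 0 1; 0 0 9 -13.3 -8.8 0 1; 0 0 10 -14.3 -10.3 0 1",
)

```text
time: 5.05
tool_pos: [0.4645, -0.1105, 0.2353]
tcp_rot: [179.8, -0.2, 24.3]
contact_force: [-0.1, 1.5, 8.8]
grip_width: 0.118
grasp_force: 59.2
```

Request:
apply_moves(
  steps="0 0 0 0 0 0 1; 0 0 0 0 0 0 0.6; 0 0 0 0 0 0 0.4; 0 0 0 0 0 0 0.4; 0 0 0 0 0 -4 0.4; 0 0 0 0 0 -8 0.4; 0 0 0 0 0 -12 0.4; 0 0 0 0 0 -12 0.4",
)

```text
time: 5.85
tool_pos: [0.4665, -0.1096, 0.3589]
tcp_rot: [179.7, -0.4, 24.6]
contact_force: [-0.3, 1.0, 0.6]
grip_width: 0.601
grasp_force: 0.0
```

```bash
python3 - <<'E'
from h import *
go(.573,-.322,.25,25)
go(.573,-.322,.25,75)
p,d,m=grab("scene","scene1")
cv2.imwrite("pics/c2.png",cv2.resize(p[130:280,180:460,::-1],None,fx=2.8,fy=2.8))
print(arm.observe()["qpos"])
E
```

```text
turn [ 0.07 -0.09 -0.09] shift [ 0.77 23.68 11.04] at [ 0.4665 -0.1096  0.3589] [179.66  -0.44  24.57] F [-0.3  1.   0.6] w 0.601 g 0.0 t 5.85
turn [  0.1   -0.05 -10.09] shift [ 0.77 23.68 11.04] at [ 0.4665 -0.1096  0.3589] [179.66  -0.44  24.57] F [-0.3  1.   0.6] w 0.601 g 0.0 t 5.85
[ 23.43657249   4.11720539 -14.95226833 105.29953824   1.1563057
  70.43891701 -57.29438383]
```

View pics/c2.png

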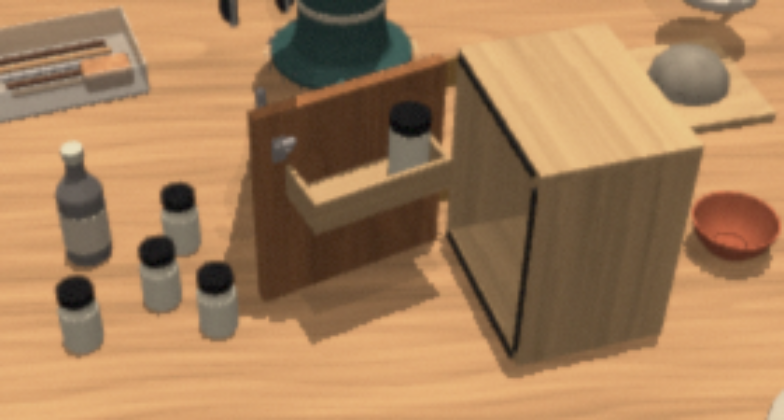

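Door is open about 78°, with a free trough on the left and the rack's own jar at the hinge end. Everything else is undisturbed. Now I'll go above the jar.

Request:
apply_moves(
  steps="0 0 0 0.4 5 0 0.1; 0 0 0 0.8 10 0 0.1; 0 0 0 0.8 15 2 0.1; 0 0 0 0.8 20 6 0.1; 0 0 0 0.8 23.7 9 0.1; 0 0 0 0.8 23.7 12 0.1; 0 0 0 0.8 23.7 12 0.1; 0 0 0 0.8 23.7 12 0.1",
)

```text
time: 6.7
tool_pos: [0.5688, -0.3206, 0.2321]
tcp_rot: [-179.8, 0.1, 24.6]
contact_force: [0.7, -0.4, 1.6]
grip_width: 0.899
grasp_force: 0.0
```

```bash
python3 - <<'E'
from h import *
m=camera_model("wrist"); p,d=get_image("wrist"); T=np.array(m["world_from_camera"]); k=[m["fov_y"],m["cx"],m["cy"]]
P=None
M=((p.max(2)<45)).astype(np.uint8); M[270:]=0
n,l,s,c=cv2.connectedComponentsWithStats(M)
for i in range(1,n):
    if s[i,4]>80: print(c[i].round(),s[i].tolist(),wray(*c[i],.085,T,k))
cv2.imwrite("pics/w2.png",p[:,:,::-1]); go(.573,-.322,.047,25)
E
```

```text
[32.  8.] [9, 0, 47, 16, 187] [0.6386 0.1482 0.085 ]
[55. 47.] [50, 20, 12, 56, 166] [0.5966 0.0566 0.085 ]
[514.  91.] [511, 72, 8, 40, 106] [ 0.7463 -0.4592  0.085 ]
[184. 134.] [167, 115, 38, 38, 713] [ 0.5596 -0.1714  0.085 ]
[328. 180.] [309, 160, 40, 42, 1286] [ 0.5752 -0.3229  0.085 ]
[228. 202.] [210, 181, 38, 39, 493] [ 0.5133 -0.2402  0.085 ]
[192. 260.] [173, 248, 46, 22, 660] [ 0.4296 -0.2216  0.085 ]
[236. 261.] [224, 248, 20, 22, 276] [ 0.4537 -0.269   0.085 ]
[409. 261.] [402, 248, 20, 22, 264] [ 0.5316 -0.4394  0.085 ]
turn [-0.01 -0.01 -0.08] shift [ 0.21  0.28 18.74] at [ 0.5699 -0.3205  0.2344] [-1.7996e+02 -3.0000e-02  2.4620e+01] F [ 1.1 -0.2  0.1] w 0.901 g 0.0 t 6.75
```

View pics/w2.png

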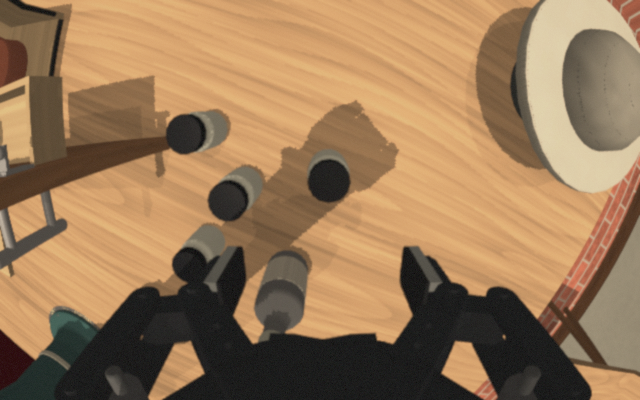

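The wrist view shows the target lid at (328,180), i.e. (0.575, -0.323), with the bottle at (280,290) clear of the fingers. I'll descend and check before closing.

Request:
apply_moves(
  steps="0 0 0 0.4 0.4 4 0.1; 0 0 0 0.4 0.4 8 0.1; 0 0 0 0.4 0.4 12 0.1; 0 0 0 0.4 0.4 15 0.1; 0 0 0 0.4 0.4 17 0.1; 0 0 0 0.4 0.4 18.5 0.1; 0 0 0 0.4 0.4 18.5 0.1; 0 0 0 0.4 0.4 18.5 0.1",
)

```text
time: 7.55
tool_pos: [0.576, -0.3238, 0.0507]
tcp_rot: [179.9, -0.1, 24.6]
contact_force: [0.5, -0.3, 0.2]
grip_width: 0.902
grasp_force: 0.0
```

```bash
python3 -c "
from h import *
go(.575,-.3225,.047,25)"
```

```text
turn [ 0.02 -0.02 -0.09] shift [-0.04 -0.16  0.37] at [ 0.576  -0.3238  0.0507] [ 1.7988e+02 -1.0000e-01  2.4580e+01] F [ 0.5 -0.3  0.2] w 0.902 g 0.0 t 7.55
```

Request:
apply_moves(
  steps="0 0 0 0 -0.1 0.3 0.1; 0 0 0 0 -0.1 0.3 0.3; 0 0 0 0 -0.1 0.3 0.6; 0 0 0 0 -0.1 0.3 1; 0 0 0 0 -0.1 0.3 1; 0 0 0 0 -0.1 0.3 1; 0 0 0 0 -0.1 0.3 1; 0 0 0 0 -0.1 0.3 1",
)

```text
time: 8.35
tool_pos: [0.5749, -0.3232, 0.0471]
tcp_rot: [179.9, -0.1, 24.5]
contact_force: [-0.8, 0.8, 4.1]
grip_width: 0.5
grasp_force: 60.0
```

```bash
python3 -c "
from h import *
go(.575,-.3225,.047,25)"
```

```text
turn [ 0.01 -0.01 -0.09] shift [ 0.04 -0.06  0.01] at [ 0.5749 -0.3232  0.0471] [ 1.7994e+02 -5.0000e-02  2.4530e+01] F [-0.8  0.8  4.1] w 0.5 g 60.0 t 8.35
```

Request:
apply_moves(
  steps="0 0 0 0 0 -3 1; 0 0 0 0 0 -7 1; 0 0 0 0 0 -12 1; 0 0 0 0 0 -17 1; 0 0 0 0 0 -22 1; 0 0 0 0 0 -27 1; 0 0 0 0 0 -30 1; 0 0 0 0 0 -30 1",
)

```text
time: 9.15
tool_pos: [0.5761, -0.3238, 0.3522]
tcp_rot: [179.5, -0.4, 24.5]
contact_force: [0.7, -0.3, -0.9]
grip_width: 0.495
grasp_force: 61.7
```

```bash
python3 - <<'E'
from h import *
z=np.load("/tmp/scene1.npz"); P=z["P"];d=z["d"];p=z["p"].astype(int)
m=(d>0)&(abs(P[...,2]-.276)<.006)&(P[...,0]<.56)&(P[...,1]<.085)&(P[...,1]>-.2)&(P[...,0]>.35)
q=P[m]; r=cv2.minAreaRect((q[:,:2]*1000).astype(np.float32)); print(len(q),r,cv2.boxPoints(r).round())
# trough top edges at z=.201
m=(d>0)&(abs(P[...,2]-.201)<.006)&(P[...,0]<.58)&(P[...,1]<.09)&(P[...,1]>-.2)&(P[...,0]>.40)
q=P[m]; print(len(q)); r=cv2.minAreaRect((q[:,:2]*1000).astype(np.float32)); print(r,cv2.boxPoints(r).round())
for th in (76,78,80):
    t=np.radians(th); print(th,"rack",doorpt(0,.15,-.052,t),"freecorner",doorpt(0,.238,0,t),"handle",doorpt(0,.205,.04,t))
x=doorpt(0,.15,-.052,np.radians(78)); go(*x,.345,25)
E
```

```text
350 ((476.8019104003906, -16.444290161132812), (26.361968994140625, 230.58119201660156), 24.65399169921875) [[ 417.   83.]
 [ 513. -127.]
 [ 537. -116.]
 [ 441.   94.]]
377
((516.4891357421875, -2.3803863525390625), (90.21185302734375, 227.73341369628906), 21.11591148376465) [[ 433.   88.]
 [ 515. -125.]
 [ 600.  -92.]
 [ 518.  120.]]
76 rack [ 0.52943091 -0.01654347] freecorner [ 0.52304974 -0.11855955] handle [ 0.47242779 -0.10731596]
78 rack [ 0.52552074 -0.02047002] freecorner [ 0.51558315 -0.12220125] handle [ 0.46538443 -0.10919783]
80 rack [ 0.52147592 -0.02425771] freecorner [ 0.50799401 -0.12558016] handle [ 0.45827969 -0.11083274]
turn [ 0.09 -0.07 -0.09] shift [  7.98 -29.7    0.53] at [ 0.5761 -0.3238  0.3522] [179.53  -0.37  24.53] F [ 0.7 -0.3 -0.9] w 0.495 g 61.7 t 9.15
```

Request:
apply_moves(
  steps="0 0 0 1.3 -5 0 1; 0 0 0 2.6 -10 0 1; 0 0 0 4 -15 0 1; 0 0 0 5.3 -20 0 1; 0 0 0 6.6 -25 0 1; 0 0 0 8 -29 0 1; 0 0 0 8 -29.7 0 1; 0 0 0 8 -29.7 0 1; 0 0 0 8 -29.7 0 1",
)

```text
time: 10.05
tool_pos: [0.5235, -0.021, 0.3451]
tcp_rot: [180.0, 0.1, 24.4]
contact_force: [0.6, -0.3, -0.7]
grip_width: 0.499
grasp_force: 61.7
```

```bash
python3 - <<'E'
from h import *
go(.5255,-.0205,.212,24.8)
m=camera_model("wrist"); p,d=get_image("wrist"); T=np.array(m["world_from_camera"]); k=[m["fov_y"],m["cx"],m["cy"]]
np.savez("/tmp/w3",p=p,d=d,T=T,k=k)
cv2.imwrite("pics/w3.png",p[:,:,::-1])
E
```

```text
turn [ 0.    0.02 -0.07] shift [ 0.22  0.03 13.31] at [ 0.5235 -0.021   0.3451] [1.7998e+02 8.0000e-02 2.4450e+01] F [ 0.6 -0.3 -0.7] w 0.499 g 61.7 t 10.05
```

View pics/w3.png

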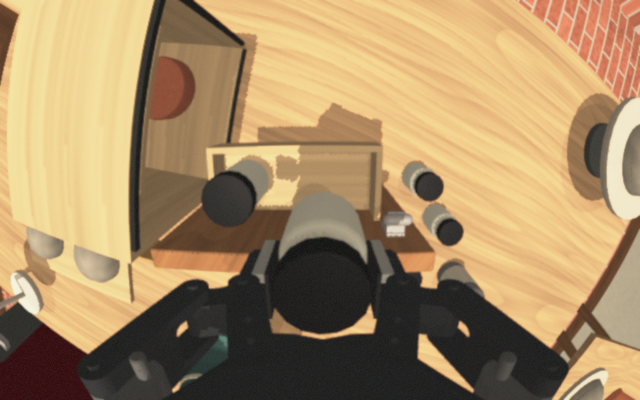

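The wrist view shows the trough below. Its front rail spans (208,148)-(382,146), the free end wall runs along x≈378, and the neighbouring jar is at (230,198). I'll check the rack point from the rail and end.

```bash
python3 - <<'E'
from h import *
z=np.load("/tmp/w3.npz");T,k=z["T"],z["k"]
th=np.radians(78.2); t=np.radians(TH0)-th; u=np.array([np.cos(t),np.sin(t)]); n=np.array([-np.sin(t),np.cos(t)])
def loc(px,py,zz): q=wray(px,py,zz,T,k)[:2]-H; return (q@u).round(4),(q@n).round(4)
for q in [(230,145),(300,143),(360,142),(230,154),(300,151),(360,150)]: print("rail",q,loc(*q,.201))
for q in [(381,160),(374,160),(381,205),(374,205)]: print("end",q,loc(*q,.201))
for q in [(155,265),(434,266),(155,250),(418,243)]: print("door top",q,loc(*q,.276))
s=arm.observe(); q=s["tool_pos"][:2]-H; print("tcp",q@u,q@n)
E
```

```text
rail (230, 145) (np.float64(0.0612), np.float64(0.0921))
rail (300, 143) (np.float64(0.1285), np.float64(0.092))
rail (360, 142) (np.float64(0.1843), np.float64(0.0926))
rail (230, 154) (np.float64(0.0607), np.float64(0.0833))
rail (300, 151) (np.float64(0.1285), np.float64(0.0844))
rail (360, 150) (np.float64(0.1844), np.float64(0.0851))
end (381, 160) (np.float64(0.2046), np.float64(0.0757))
end (374, 160) (np.float64(0.1979), np.float64(0.0757))
end (381, 205) (np.float64(0.2064), np.float64(0.0312))
end (374, 205) (np.float64(0.1994), np.float64(0.0312))
door top (155, 265) (np.float64(0.0039), np.float64(0.0012))
door top (434, 266) (np.float64(0.2392), np.float64(0.0023))
door top (155, 250) (np.float64(0.0075), np.float64(0.0157))
door top (418, 243) (np.float64(0.2229), np.float64(0.0235))
tcp 0.15001294443081134 0.05040106821680806
```

Request:
apply_moves(
  steps="0 0 0 0.1 0 2 1; 0 0 0 0.1 0 5 1; 0 0 0 0.1 0 8 1; 0 0 0 0.1 0 10 1; 0 0 0 0.1 0 11.5 1; 0 0 0 0.1 0 12.5 1; 0 0 0 0.1 0 12.8 1; 0 0 0 0.1 0 12.8 1",
)

```text
time: 10.9
tool_pos: [0.5247, -0.0198, 0.2176]
tcp_rot: [-180.0, 0.0, 24.5]
contact_force: [-0.3, -0.5, -1.4]
grip_width: 0.497
grasp_force: 61.7
```

```bash
python3 -c "
from h import *
go(.5255,-.0205,.2125,24.8)"
```

```text
turn [-0.    0.   -0.07] shift [0.04 0.09 0.51] at [ 0.5247 -0.0198  0.2176] [-1.800e+02  2.000e-02  2.446e+01] F [-0.3 -0.5 -1.4] w 0.497 g 61.7 t 10.9
```

Request:
apply_moves(
  steps="0 0 0 0 0 0.15 1; 0 0 0 0 0 0.3 1; 0 0 0 0 0 0.4 1; 0 0 0 0 0 0.5 1; 0 0 0 0 0 0.5 1",
)

```text
time: 11.4
tool_pos: [0.5246, -0.0191, 0.2128]
tcp_rot: [180.0, 0.0, 24.5]
contact_force: [-1.0, 0.8, -1.2]
grip_width: 0.501
grasp_force: 61.7
```

Request:
apply_moves(
  steps="0 0 0 0 0 0.05 1; 0 0 0 0 0 0.1 1; 0 0 0 0 0 0.1 1",
)

```text
time: 11.7
tool_pos: [0.5248, -0.019, 0.2121]
tcp_rot: [180.0, -0.0, 24.5]
contact_force: [-0.7, 0.6, 2.0]
grip_width: 0.497
grasp_force: 62.0
```

Contact felt, so I'll release gently and lift.

Request:
apply_moves(
  steps="0 0 0 0 0 0 0.48; 0 0 0 0 0 0 0.42; 0 0 0 0 0 0 0.36; 0 0 0 0 0 0 0.32; 0 0 0 0 0 0 0.32; 0 0 0 0 0 -2 0.32; 0 0 0 0 0 -5 0.32; 0 0 0 0 0 -10 0.32; 0 0 0 0 0 -14 0.32; 0 0 0 0 0 -14 0.32",
)

```text
time: 12.7
tool_pos: [0.5274, -0.0188, 0.358]
tcp_rot: [179.7, -0.6, 24.5]
contact_force: [-0.6, 0.1, 0.0]
grip_width: 0.679
grasp_force: 0.0
```

```bash
python3 - <<'E'
from h import *
h=doorpt(0,.205,.04,np.radians(78.2)); go(*h,.345,24.5)
p,d,m=grab("scene","scene2"); cv2.imwrite("pics/c4.png",cv2.resize(p[130:260,250:410,::-1],None,fx=4,fy=4))
p,d,m=grab("side","side2")
E
```

```text
turn [ 0.06 -0.12  0.01] shift [-9.49  5.63  1.23] at [ 0.5274 -0.0188  0.358 ] [179.7   -0.58  24.54] F [-0.6  0.1  0. ] w 0.679 g 0.0 t 12.7
```

View pics/c4.png

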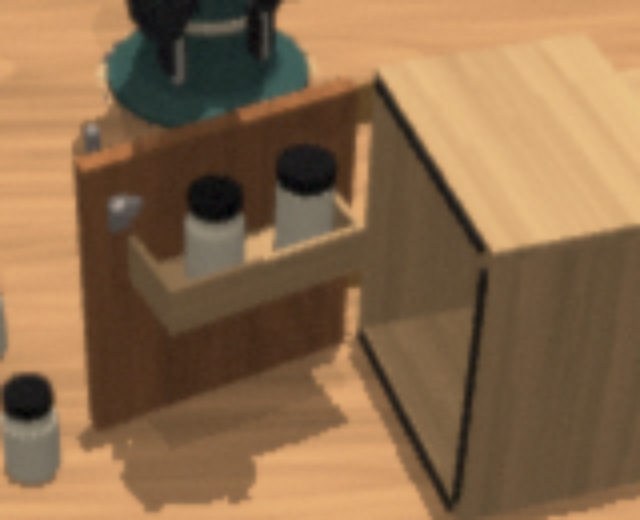

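The jar stands upright in the free part of the rack, with its lid at crop (214,195). Now I'll regrip the handle.

Request:
apply_moves(
  steps="0 0 0 -4 2.5 0 0.32; 0 0 0 -8 5 0 0.32; 0 0 0 -9.5 5.7 0 0.32; 0 0 0 -9.5 5.7 3 0.32; 0 0 0 -9.5 5.7 5 0.32; 0 0 0 -9.5 5.7 5 0.32",
)

```text
time: 13.4
tool_pos: [0.4591, -0.1101, 0.2978]
tcp_rot: [-179.7, 0.4, 24.5]
contact_force: [1.1, -0.3, 0.3]
grip_width: 0.679
grasp_force: 0.0
```

```bash
python3 -c "
from h import *
go(.4645,-.1105,.2353,24.4)"
```

```text
turn [-0.06  0.08  0.02] shift [0.52 0.29 6.25] at [ 0.4591 -0.1101  0.2978] [-179.71    0.38   24.52] F [ 1.1 -0.3  0.3] w 0.679 g 0.0 t 13.4
```

Request:
apply_moves(
  steps="0 0 0 0.1 0.1 1 0.32; 0 0 0 0.1 0.1 1 0.32; 0 0 0 0.1 0.1 1 0.32",
)

```text
time: 13.7
tool_pos: [0.4635, -0.1108, 0.292]
tcp_rot: [180.0, -0.0, 24.6]
contact_force: [-0.2, 0.9, 0.4]
grip_width: 0.679
grasp_force: 0.0
```

```bash
python3 -c "
from h import *
go(.4645,-.1105,.2353,24.4)"
```

```text
turn [ 0.   -0.    0.03] shift [0.1  0.01 5.67] at [ 0.4635 -0.1108  0.292 ] [ 1.7999e+02 -1.0000e-02  2.4550e+01] F [-0.2  0.9  0.4] w 0.679 g 0.0 t 13.7
```

Request:
apply_moves(
  steps="0 0 0 0.1 0 3 0.32; 0 0 0 0.1 0 5 0.32; 0 0 0 0.1 0 5.6 0.32; 0 0 0 0.1 0 5.6 0.5; 0 0 0 0.1 0 5.6 0.8; 0 0 0 0.1 0 5.6 1; 0 0 0 0.1 0 5.6 1; 0 0 0 0.1 0 5.6 1",
)

```text
time: 14.5
tool_pos: [0.465, -0.1101, 0.2371]
tcp_rot: [179.9, -0.1, 24.6]
contact_force: [-0.6, 1.1, 7.3]
grip_width: 0.118
grasp_force: 58.8
```

```bash
cat > arc.py <<'E'
from h import *
import sys
# rows back to closing: relative turns from present yaw, about hinge, in present tool axes
s=arm.observe(); p=s["tool_pos"]; c=p[:2]-H; print("r",np.linalg.norm(c).round(4),"ang",np.degrees(np.arctan2(c[1],c[0])).round(2),"F",s["contact_force"].round(1),"g",s["grasp_force"].round(1),s["tcp_rot"].round(2))
r=R.from_euler("xyz",s["tcp_rot"],degrees=True)
for a in map(float,sys.argv[1:]):
    t=np.radians(a); n=H+np.array([[np.cos(t),-np.sin(t)],[np.sin(t),np.cos(t)]])@c
    print(a,-a/5,(r.inv().apply([*(n-p[:2]),0])*100).round(2)[:2])
E
python3 arc.py 1 3 6 10 14 18 22 26 30 32 34
```

```text
Traceback (most recent call last):
  File "arc.py", line 4, in <module>
    s=arm.observe(); p=s["tool_pos"]; c=p[:2]-H; print("r",np.linalg.norm(c).round(4),"ang",np.degrees(np.arctan2(c[1],c[0])).round(2),"F",s["contact_force"].round(1),"g",s["grasp_force"].round(1),s["tcp_rot"].round(2))
                                                                                                                                                                           ^^^^^^^^^^^^^^^^^^^^^^
AttributeError: 'float' object has no attribute 'round'
```

```bash
sed -i 's/s\["grasp_force"\].round(1)/s["grasp_force"]/' arc.py; python3 arc.py 1 3 6 9 13 17 21 25 29 32 34
```

```text
r 0.2096 ang -76.21 F [-0.6  1.1  7.3] g 58.77337574958801 [ 1.7994e+02 -1.2000e-01  2.4550e+01]
1.0 -0.2 [0.36 0.07]
3.0 -0.6 [1.08 0.18]
6.0 -1.2 [2.17 0.3 ]
9.0 -1.8 [3.27 0.36]
13.0 -2.6 [4.73 0.35]
17.0 -3.4 [6.19 0.24]
21.0 -4.2 [7.64 0.03]
25.0 -5.0 [ 9.07 -0.28]
29.0 -5.8 [10.47 -0.68]
32.0 -6.4 [11.51 -1.05]
34.0 -6.8 [12.19 -1.33]
```

Request:
apply_moves(
  steps="0 0 -0.2 0.36 0.07 0 1; 0 0 -0.6 1.08 0.18 0 1; 0 0 -1.2 2.17 0.3 0 1; 0 0 -1.8 3.27 0.36 0 1; 0 0 -2.6 4.73 0.35 0 1; 0 0 -3.4 6.19 0.24 0 1; 0 0 -4.2 7.64 0.03 0 1; 0 0 -5 9.07 -0.28 0 1; 0 0 -5.8 10.47 -0.68 0 1; 0 0 -6.4 11.51 -1.05 0 1",
)

```text
time: 15.5
tool_pos: [0.5654, -0.0519, 0.2372]
tcp_rot: [179.9, -0.1, 56.7]
contact_force: [-3.1, 2.4, 7.2]
grip_width: 0.114
grasp_force: 59.1
```

```bash
python3 arc.py 3 7 11 15 19 23 27 30 33 35
```

```text
r 0.2092 ang -44.01 F [-3.1  2.4  7.2] g 59.11913752555847 [ 1.7994e+02 -7.0000e-02  5.6730e+01]
3.0 -0.6 [1.08 0.18]
7.0 -1.4 [2.53 0.32]
11.0 -2.2 [3.99 0.37]
15.0 -3.0 [5.45 0.31]
19.0 -3.8 [6.9  0.15]
23.0 -4.6 [ 8.34 -0.11]
27.0 -5.4 [ 9.76 -0.47]
30.0 -6.0 [10.8 -0.8]
33.0 -6.6 [11.82 -1.19]
35.0 -7.0 [12.49 -1.48]
```

Request:
apply_moves(
  steps="0 0 -0.6 1.08 0.18 0 1; 0 0 -1.2 2.17 0.3 0 1; 0 0 -2 3.63 0.36 0 1; 0 0 -2.8 5.1 0.33 0 1; 0 0 -3.6 6.55 0.2 0 1; 0 0 -4.4 8 -0.05 0 1; 0 0 -5.2 9.4 -0.38 0 1; 0 0 -5.8 10.47 -0.68 0 1; 0 0 -6.4 11.5 -1.05 0 1; 0 0 -6.8 12.19 -1.33 0 1",
)

```text
time: 16.5
tool_pos: [0.6204, 0.0573, 0.2372]
tcp_rot: [180.0, -0.0, 90.7]
contact_force: [-4.6, 0.7, 8.1]
grip_width: 0.116
grasp_force: 59.2
```

```bash
python3 arc.py 1 2 3 4 5 6 7 8 9 10 11 12
```

```text
r 0.2085 ang -9.99 F [-4.6  0.7  8.1] g 59.180095195770264 [ 1.80e+02 -2.00e-02  9.07e+01]
1.0 -0.2 [0.36 0.06]
2.0 -0.4 [0.72 0.12]
3.0 -0.6 [1.08 0.17]
4.0 -0.8 [1.44 0.22]
5.0 -1.0 [1.8  0.26]
6.0 -1.2 [2.16 0.29]
7.0 -1.4 [2.53 0.32]
8.0 -1.6 [2.89 0.34]
9.0 -1.8 [3.25 0.35]
10.0 -2.0 [3.62 0.36]
11.0 -2.2 [3.98 0.36]
12.0 -2.4 [4.35 0.36]
```

Request:
apply_moves(
  steps="0 0 -0.4 0.72 0.1 0 1; 0 0 -0.8 1.44 0.18 0 1; 0 0 -1.2 2.16 0.25 0 1; 0 0 -1.5 2.7 0.28 0 1; 0 0 -1.7 3.1 0.3 0 1; 0 0 -1.8 3.3 0.3 0 1; 0 0 -1.9 3.5 0.3 0 1; 0 0 -2 3.65 0.3 0 1; 0 0 -2 3.65 0.3 0 1",
)

```text
time: 17.4
tool_pos: [0.6233, 0.0929, 0.2372]
tcp_rot: [179.9, 0.0, 100.6]
contact_force: [-2.9, 0.1, 7.3]
grip_width: 0.118
grasp_force: 59.0
```

```bash
python3 arc.py 1 1.5 2 3
```

```text
r 0.2083 ang -0.17 F [-2.9  0.1  7.3] g 58.997883796691895 [1.7994e+02 1.0000e-02 1.0057e+02]
1.0 -0.2 [0.36 0.06]
1.5 -0.3 [0.54 0.09]
2.0 -0.4 [0.72 0.12]
3.0 -0.6 [1.08 0.18]
```

Request:
apply_moves(
  steps="0 0 -0.05 0.1 0.02 0 1; 0 0 -0.1 0.2 0.04 0 1; 0 0 -0.15 0.3 0.06 0 1; 0 0 -0.2 0.4 0.07 0 1; 0 0 -0.25 0.45 0.08 0 1; 0 0 -0.25 0.5 0.08 0 1; 0 0 -0.3 0.55 0.09 0 1; 0 0 -0.3 0.6 0.1 0 1",
)

```text
time: 18.2
tool_pos: [0.6233, 0.0967, 0.2372]
tcp_rot: [-180.0, 0.2, 102.0]
contact_force: [-2.9, -4.1, 8.1]
grip_width: 0.12
grasp_force: 59.2
```

Request:
apply_moves(
  steps="0 0 0 0.05 0.01 0 1; 0 0 0 0.1 0.02 0 1; 0 0 -0.05 0.15 0.03 0 1; 0 0 -0.05 0.2 0.04 0 1; 0 0 -0.05 0.2 0.04 0 1",
)

```text
time: 18.7
tool_pos: [0.6233, 0.097, 0.2372]
tcp_rot: [-179.9, 0.3, 102.1]
contact_force: [-4.0, -6.4, 8.8]
grip_width: 0.122
grasp_force: 59.3
```

Request:
apply_moves(
  steps="0 0 0 0.05 0.01 0 1; 0 0 0 0.1 0.02 0 1; 0 0 0 0.15 0.03 0 1; 0 0 0 0.2 0.04 0 1; 0 0 -0.05 0.25 0.05 0 1; 0 0 -0.05 0.3 0.05 0 1; 0 0 -0.05 0.3 0.05 0 1",
)

```text
time: 19.4
tool_pos: [0.6233, 0.0975, 0.2371]
tcp_rot: [-179.9, 0.5, 102.3]
contact_force: [-4.5, -11.1, 9.6]
grip_width: 0.114
grasp_force: 59.5
```

Request:
apply_moves(
  steps="0 0 0 0.05 0.01 0 1; 0 0 0 0.1 0.02 0 1; 0 0 0 0.15 0.03 0 1; 0 0 0 0.2 0.04 0 1; 0 0 0 0.2 0.04 0 1",
)

```text
time: 19.9
tool_pos: [0.6233, 0.0993, 0.2371]
tcp_rot: [-179.9, 0.5, 102.3]
contact_force: [-4.4, -11.6, 10.6]
grip_width: 0.116
grasp_force: 59.5
```

Request:
apply_moves(
  steps="0 0 0 0.05 0.01 0 1; 0 0 0 0.1 0.02 0 1; 0 0 0 0.15 0.03 0 1; 0 0 0 0.2 0.04 0 1; 0 0 0 0.2 0.04 0 1",
)

```text
time: 20.4
tool_pos: [0.6232, 0.1018, 0.2371]
tcp_rot: [-179.9, 0.5, 102.3]
contact_force: [-4.3, -10.8, 10.1]
grip_width: 0.116
grasp_force: 59.4
```

Request:
apply_moves(
  steps="0 0 0 0.05 0.01 0 1; 0 0 0 0.1 0.02 0 1; 0 0 0 0.15 0.03 0 1; 0 0 0 0.15 0.03 0 1",
)

```text
time: 20.8
tool_pos: [0.6231, 0.1027, 0.2372]
tcp_rot: [-179.9, 0.5, 102.3]
contact_force: [-5.2, -11.9, 10.1]
grip_width: 0.115
grasp_force: 59.5
```

Request:
apply_moves(
  steps="0 0 0 0.05 0.01 0 1; 0 0 0 0.1 0.02 0 1; 0 0 0 0.15 0.03 0 1; 0 0 0 0.2 0.03 0 1; 0 0 0 0.2 0.03 0 1",
)

```text
time: 21.3
tool_pos: [0.6231, 0.1037, 0.2371]
tcp_rot: [-179.8, 0.6, 102.3]
contact_force: [-4.3, -14.0, 11.2]
grip_width: 0.118
grasp_force: 59.6
```

Force and travel suggest it has snapped. I'll back off slowly to see whether it holds.

Request:
apply_moves(
  steps="0 0 0 -0.2 -0.03 0 1; 0 0 0 -0.4 -0.06 0 1; 0 0 0 -0.6 -0.09 0 1; 0 0 0 -0.7 -0.1 0 1; 0 0 0 -0.8 -0.1 0 1; 0 0 0 -0.9 -0.1 0 1; 0 0 0 -0.9 -0.1 0 1",
)

```text
time: 22.0
tool_pos: [0.6233, 0.0985, 0.2371]
tcp_rot: [-179.9, 0.3, 102.4]
contact_force: [-6.2, -8.0, 10.3]
grip_width: 0.119
grasp_force: 59.5
```

Request:
apply_moves(
  steps="0 0 0 -0.1 -0.01 0 1; 0 0 0 -0.2 -0.03 0 1; 0 0 0 -0.3 -0.05 0 1; 0 0 0 -0.4 -0.06 0 1; 0 0 0 -0.4 -0.06 0 1",
)

```text
time: 22.5
tool_pos: [0.6233, 0.0967, 0.2372]
tcp_rot: [-179.9, 0.1, 102.4]
contact_force: [-6.6, -2.6, 8.8]
grip_width: 0.113
grasp_force: 59.3
```

Request:
apply_moves(
  steps="0 0 0 -0.1 -0.01 0 1; 0 0 0 -0.2 -0.03 0 1; 0 0 0 -0.3 -0.05 0 1; 0 0 0 -0.3 -0.05 0 1",
)

```text
time: 22.9
tool_pos: [0.6233, 0.0956, 0.2372]
tcp_rot: [-179.9, -0.0, 102.5]
contact_force: [-6.5, 0.3, 8.5]
grip_width: 0.119
grasp_force: 59.2
```

Request:
apply_moves(
  steps="0 0 0 -0.1 -0.01 0 1; 0 0 0 -0.2 -0.03 0 1; 0 0 0 -0.3 -0.05 0 1; 0 0 0 -0.3 -0.05 0 1",
)

```text
time: 23.3
tool_pos: [0.6233, 0.0929, 0.2372]
tcp_rot: [-179.9, -0.0, 102.5]
contact_force: [-5.9, 0.9, 8.7]
grip_width: 0.118
grasp_force: 59.3
```

```bash
python3 - <<'E'
from h import *
print(arm.observe()["contact_force"])
p,d,m=grab("scene","scene3"); a=cv2.imread("pics/scene0.png")[135:260,325:435]; b=p[135:260,325:435,::-1]
cv2.imwrite("pics/c5.png",cv2.resize(np.hstack([a,b]),None,fx=3.6,fy=3.6,interpolation=cv2.INTER_CUBIC))
E
```

```text
[-5.91615135  0.86637754  8.66685144]
```

View pics/c5.png

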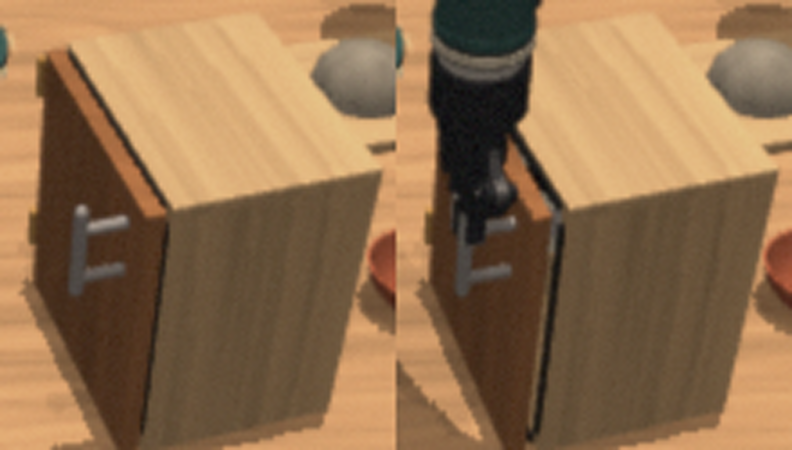

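The right half shows the door ajar again, with the seal gap visible at (545,330). It had not caught, so I need to press deeper. I'll push again in small steps, up to 18 N at the handle.

Request:
apply_moves(
  steps="0 0 0 0.2 -0.1 0 1; 0 0 0 0.4 -0.1 0 1; 0 0 0 0.6 -0.1 0 1; 0 0 0 0.8 -0.1 0 1; 0 0 0 1.0 -0.1 0 1; 0 0 0 1.2 -0.1 0 1; 0 0 0 1.4 -0.1 0 1; 0 0 0 1.6 -0.1 0 1; 0 0 0 1.8 -0.1 0 1; 0 0 0 1.8 -0.1 0 1",
)

```text
time: 24.35
tool_pos: [0.6231, 0.1029, 0.2372]
tcp_rot: [179.7, 0.5, 102.3]
contact_force: [5.8, -10.6, 4.6]
grip_width: 0.122
grasp_force: 58.9
```

Request:
apply_moves(
  steps="0 0 0 0.05 0 0 1; 0 0 0 0.1 0 0 1; 0 0 0 0.15 0 0 1; 0 0 0 0.2 0 0 1; 0 0 0 0.2 0 0 1",
)

```text
time: 24.85
tool_pos: [0.6231, 0.1036, 0.2372]
tcp_rot: [179.7, 0.6, 102.2]
contact_force: [6.0, -13.3, 4.7]
grip_width: 0.118
grasp_force: 59.0
```

Request:
apply_moves(
  steps="0 0 0 0.05 0.05 0 1; 0 0 0 0.1 0.1 0 1; 0 0 0 0.15 0.15 0 1; 0 0 0 0.15 0.15 0 1",
)

```text
time: 25.25
tool_pos: [0.6231, 0.1046, 0.2372]
tcp_rot: [179.9, 0.6, 102.2]
contact_force: [2.3, -15.1, 7.9]
grip_width: 0.115
grasp_force: 59.3
```

Request:
apply_moves(
  steps="0 0 0 0.05 0 0 1; 0 0 0 0.1 0 0 1; 0 0 0 0.1 0 0 1",
)

```text
time: 25.55
tool_pos: [0.623, 0.105, 0.2372]
tcp_rot: [179.9, 0.7, 102.2]
contact_force: [2.6, -15.4, 7.0]
grip_width: 0.115
grasp_force: 59.2
```

Request:
apply_moves(
  steps="0 0 0 0.05 0.03 0 1; 0 0 0 0.1 0.06 0 1; 0 0 0 0.1 0.06 0 1; 0 0 0 0.1 0.06 0 1",
)

```text
time: 25.95
tool_pos: [0.623, 0.1054, 0.2372]
tcp_rot: [180.0, 0.7, 102.1]
contact_force: [0.6, -17.1, 9.4]
grip_width: 0.112
grasp_force: 59.4
```

Request:
apply_moves(
  steps="0 0 0 0.05 0 0 1; 0 0 0 0.1 0 0 1; 0 0 0 0.1 0 0 1; 0 0 0 0.1 0 0 1",
)

```text
time: 26.35
tool_pos: [0.623, 0.1057, 0.2372]
tcp_rot: [179.9, 0.8, 102.1]
contact_force: [1.8, -19.1, 9.8]
grip_width: 0.113
grasp_force: 59.4
```

Request:
apply_moves(
  steps="0 0 0 -0.2 0 0 1; 0 0 0 -0.4 0 0 1; 0 0 0 -0.6 0 0 1; 0 0 0 -0.8 0 0 1; 0 0 0 -0.9 0 0 1; 0 0 0 -0.9 0 0 1",
)

```text
time: 26.95
tool_pos: [0.6231, 0.1026, 0.2372]
tcp_rot: [180.0, 0.4, 102.3]
contact_force: [-1.8, -8.8, 8.9]
grip_width: 0.117
grasp_force: 59.4
```

Request:
apply_moves(
  steps="0 0 0 -0.2 0 0 1; 0 0 0 -0.3 0 0 1; 0 0 0 -0.4 0 0 1; 0 0 0 -0.4 0 0 1; 0 0 0 -0.4 0 0 1",
)

```text
time: 27.45
tool_pos: [0.6232, 0.1012, 0.2372]
tcp_rot: [-180.0, 0.2, 102.4]
contact_force: [-2.8, -4.2, 8.6]
grip_width: 0.114
grasp_force: 59.4
```

Request:
apply_moves(
  steps="0 0 0 -0.1 0 0 1; 0 0 0 -0.2 0 0 1; 0 0 0 -0.3 0 0 1; 0 0 0 -0.4 0 0 1; 0 0 0 -0.4 0 0 1",
)

```text
time: 27.95
tool_pos: [0.6232, 0.1006, 0.2372]
tcp_rot: [-180.0, -0.0, 102.6]
contact_force: [-5.2, 0.7, 8.4]
grip_width: 0.115
grasp_force: 59.3
```

Request:
apply_moves(
  steps="0 0 0 -0.1 0 0 1; 0 0 0 -0.2 0 0 1; 0 0 0 -0.2 0 0 1",
)

```text
time: 28.25
tool_pos: [0.6232, 0.1004, 0.2372]
tcp_rot: [-180.0, -0.2, 102.6]
contact_force: [-5.7, 4.1, 7.7]
grip_width: 0.116
grasp_force: 59.3
```

The catch now holds: with a 4 N pull the handle stays at y=0.1004. I'll relax, release and lift away.

Request:
apply_moves(
  steps="0 0 0 0.1 0 0 1; 0 0 0 0.2 -0.1 0 1; 0 0 0 0.2 -0.1 0 0.9; 0 0 0 0.2 -0.1 0 0.7; 0 0 0 0.2 -0.1 0 0.5; 0 0 0 0.2 -0.1 0 0.4; 0 0 0 0.2 -0.1 -2 0.4; 0 0 0 0.2 -0.1 -6 0.4; 0 0 0 0.2 -0.1 -10 0.4; 0 0 0 0.2 -0.1 -14 0.4",
)

```text
time: 29.25
tool_pos: [0.6225, 0.0991, 0.3769]
tcp_rot: [-180.0, 0.0, 102.5]
contact_force: [0.3, 0.5, -0.2]
grip_width: 0.604
grasp_force: 0.0
```

Request:
apply_moves(
  steps="0 0 0 -5 0 0 0.4; 0 0 0 -10 0 0 0.4; 0 0 0 -15 0 -2 0.4; 0 0 0 -20 0 -2 0.4; 0 0 0 -20 0 -2 0.4; 0 0 0 -20 0 -2 0.4; 0 0 0 -20 0 -2 0.4",
)

```text
time: 29.95
tool_pos: [0.6659, -0.0944, 0.3953]
tcp_rot: [-180.0, -0.1, 102.6]
contact_force: [-0.2, 1.0, -0.2]
grip_width: 0.599
grasp_force: 0.0
```

```bash
python3 - <<'E'
from h import *
s=arm.observe(); print(s["tool_pos"],s["contact_force"])
p,d,m=grab("scene","scene4"); a=cv2.imread("pics/scene0.png")[135:260,325:435]; b=p[135:260,325:435,::-1]
cv2.imwrite("pics/c6.png",cv2.resize(np.hstack([a,b]),None,fx=3.6,fy=3.6,interpolation=cv2.INTER_CUBIC))
E
```

```text
[ 0.66587327 -0.09435567  0.39532233] [-0.22622053  0.96405811 -0.16197386]
```

View pics/c6.png

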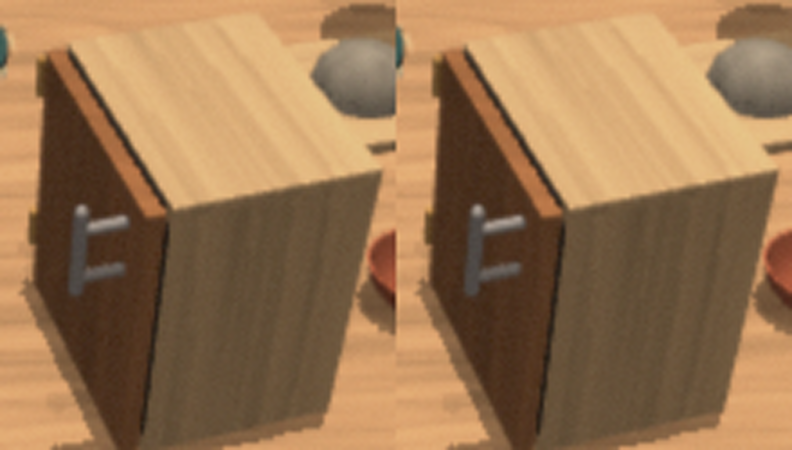

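The door looks just as it did at the start: shut on its catch, with the arm clear of it. I'll hand in the job.

```bash
python3 -c "
from workcell import arm
print(arm.close_job())"
```

```text
the job is handed in; nothing more can be done
None
```

The jar was set down upright in the door's rack, the door is shut and holding on its catch, and the job is handed in at about 30 s; the first push didn't catch, so I pressed a second time, to about 19 N at the handle (a little over the stated 12–18 N), and the jar has not been seen since the door closed.

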